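Push a boxed order through the counter gate

TASK

Push the sweet box that lies on the worktop through the narrow gap between the two steel cheeks of the gate, long way first, until the whole box lies on the cork pick-up mat behind the gate. Only push it with the fingers, gently: keep it flat on the worktop all the time and do not grip, lift or tip it. Leave the other things on the worktop where they are.

Things in the scene. Friction and masses are not known exactly. Their poses are not given: they have to be found in the camera images.
- gate: Fixed gate: two upright dark steel cheeks, each 50 mm long (gate's x), 12 mm thick, 40 mm high, ends half-round, with foot plates outside (7 mm high with screws, to y = +-73 mm). Clear gap 58 mm wide (y = -29 to +29 mm). Origin: on the worktop in the middle of the gap. x: the way through, from the box's side to the mat's, roughly to the robot's left (world +y), up to 0.22 rad askew. z up.
- mat_centre (a point): Centre of the thin brown cork pick-up mat behind the gate, 200 mm (along the gate's x) by 130 mm, at x = 130 mm in the gate's frame (covers x = 30 to 230, y = -65 to +65 mm). It moves with the gate, has the gate's axes, and is flush with the worktop: things slide onto it without a step.
- sweet_box: The box to push: closed blue and white card box, 150 mm long (its x), 52 mm wide (y), 46 mm high, lying flat, 0.13 to 0.25 kg, plain friction. Starts before the gate (on the robot's right), centre 135 to 175 mm from the gate along its x, up to 32 mm off the gate's centre line and 0.3 rad askew to it; its x axis points roughly through the gate. Origin: centre of its underside.
- box_front (a point): Centre of the box's 52 x 46 mm end face that is nearer the gate at the start (75 mm from the box's middle along its x, 23 mm up). Same axes as the box.
- box_back (a point): Centre of the box's other end face, farther from the gate at the start. Same axes as the box.
- tall_box: Bystander, loose: a brown and white card box 46 x 52 mm and 150 mm tall, standing upright at the far side of the worktop. Origin: centre of its underside.
- notebook: Bystander, loose: a dark blue notebook 150 x 104 x 14 mm lying flat at the far side. Origin: its underside, near the centre.
- tape_roll: Bystander, loose: a roll of brown tape 92 mm across and 48 mm high lying flat to the right of the box. Origin: centre of its underside.
- pen: Bystander, loose: a white pen with a dark blue cap, 135 mm long (its y), 16 mm thick, lying near the front edge to the left of the mat. Origin: its underside, near the centre.

How it is judged:
By the outcome, as a careful person would: the job done as asked, in the order asked, and still so for the second after the job is handed in, with the robot touching nothing.
It also fails if it takes over 56 s, if anything falls off the work surface, if the arm or the gripper's body presses on something with over 40 N, if the wrist force passes 120 N, or if a joint passes its speed limit or range.

ROBOT

A 6-joint arm with a two-finger parallel gripper is mounted at the origin on a cart in front of the work surface, level with it; the furniture and walls round the work are solid. World frame = base frame: x ahead of the robot, y to its left, z up, the work surface at z = 0. Lengths are in m, angles in rad, forces in N, time in s.
With the tool pointing down it reaches from about 0.4 to 0.825 m from the base axis. Payload 7 kg.
Tool frame: the origin (TCP) lies midway between the tips of the shut fingers; the grasp point (between the pads) lies 19 mm behind it; z points along the fingers, x is the direction in which the jaws open and shut, and the axes are right-handed (so a half turn about z gives the same grasp; the last joint's range is limited). The gripper opens to 88 mm and grips with 3 to 60 N. Pads are 19 mm wide; open, the fingers measure 130 mm over their backs; the gripper's body (78 mm by 193 mm) begins 47 mm behind the grasp point.
Start: joints at [1.523, 0.359, 0.012, 0, -1.224, -0.288], TCP at [0.222, 0.637, 0.227] pointing down, gripper open.
Joint ranges: [-3.07, 3.07], [-1.43, 2.12], [-1.02, 1.25], [-3.03, 1.67], [-3.05, -0], [-3.03, 3.03]. Speed limits (rad/s): [2.39, 2.39, 3.01, 3.14, 3.14, 3.14].

INTERFACE

Orientations are given as [roll, pitch, yaw] about the fixed x, y, z axes, in that order (R = Rz(yaw) Ry(pitch) Rx(roll)).
In Python, from station import status, eyes, workorder gives the robot as it stands.
- The arm moves only by the shell command python3 -m jog 'ROWS' [OPENING] [FORCE]. ROWS is JSON, a list of rows, each a list of 6 numbers: the shift along the world's x, y, z in mm, then the turn, a rotation vector about the world's x, y, z in rad. A call has 1 to 12 rows; each row shifts and turns the pose as measured when the row begins; what a row does not reach is not made up. A row lasts 1/10 s, in which the tool goes at most 50 mm and 8.59 degrees, less where a joint would pass 70% of its speed; a pose out of reach is approached as far as the arm can. A call with a gripper value outside its range is refused whole. OPENING is the opening, from 0 (shut) to 1 (fully open), set as the call begins (- or left out, the last holds). The fingers move at their own pace and stop on an object; FORCE is the grip in N (left out, the last holds). Time passes only in rows, so rows that do not move let the fingers close. It gives the time, the measured TCP pose, the force and the opening at its end, in the units of the state.
- status.get_state(): the state, without advancing time (a new reading comes with each control period).
- eyes.grab_frame(name): name is "scene" or "top" or "wrist"; returns the picture (400x640x3 uint8, blue, green, red); there is no depth.
- eyes.calibration(name): a dict with "camera_matrix" (3x3 intrinsics, pixels), "k1" (the pictures are not rectified: a ray, as slopes to the right and down, at radius r is drawn at 1 + k1 r^2 times it, then the intrinsics apply), "cam_to_world" (4x4, takes a point from camera to world coordinates); the wrist camera has in their place "hand_eye" (4x4, takes a point from camera to tool coordinates, whose origin is the TCP and whose axes are the tool frame's). Camera axes: x right, y up, looking along -z (the intrinsics and any distortion apply to the point x, -y, -z); pixel columns grow to the right and rows downward; lengths in m; the calibration is good to about 2 mm. A picture is of the moment at which its call begins: read the wrist's pose just before it. calibration takes no time and is no camera call.
- workorder.job_done(): hands the job in, once; it reports no verdict.
The state is a dict: "t": time; "q": joint angles; "qd": joint speeds; "joint_efforts": joint torques, N m; "eef_pos": TCP position; "ee_rot": TCP orientation; "force": force on the tool from outside, world axes, zero at the start; "moment": the same for the moment, N m; "width": finger opening in m.
Only numpy, scipy, OpenCV 4.12 (cv2) and the standard library are available. Lean on these libraries where they do the work, as an engineer would, in place of code of your own. Each camera call takes 0.05 s, during which the arm holds its last target. There are 200 camera calls.

## Working session

There is one attempt and no reset: what is moved stays moved. The work goes in short steps, Python scripts to look and compute and a shell command to move; the robot and the scene stay as the last step left them, time stands still between calls to the robot, and variables do not carry over. Pictures are saved under pics/ and viewed, about 8 in all and at most 12, crops included, and the job is handed in when it is done.

```bash
ls; mkdir -p pics
cat > h.py <<'E'
import numpy as np, cv2
from station import status, eyes, workorder
def ray(name,px,T=None):
    c=eyes.calibration(name);K=np.array(c["camera_matrix"]);k=c["k1"]
    d=np.array([(px[0]-K[0,2])/K[0,0],(px[1]-K[1,2])/K[1,1]]);u=d.copy()
    for _ in range(30): u=d/(1+k*(u@u))
    M=np.array(c["cam_to_world"]) if T is None else T
    return M[:3,3],M[:3,:3]@np.array([u[0],-u[1],-1])
def onplane(name,px,z,T=None):
    o,v=ray(name,px,T);return o+v*(z-o[2])/v[2]
def proj(name,P):
    c=eyes.calibration(name);K=np.array(c["camera_matrix"]);M=np.array(c["cam_to_world"])
    p=M[:3,:3].T@(np.array(P)-M[:3,3]);u=np.array([p[0],-p[1]])/-p[2];u=u*(1+c["k1"]*(u@u))
    return K[0,0]*u[0]+K[0,2],K[1,1]*u[1]+K[1,2]
E
python3 - <<'E'
from h import *
for n in("top","scene"):
    cv2.imwrite(f"pics/{n}0.png",eyes.grab_frame(n)); print(np.round(eyes.calibration(n)["cam_to_world"],3))
print(status.get_state())
E
```

```text
pics
[[ 0.056  0.974 -0.219  0.273]
 [-0.998  0.053 -0.016  0.043]
 [-0.004  0.22   0.976  1.215]
 [ 0.     0.     0.     1.   ]]
[[-0.804  0.264 -0.533 -0.106]
 [-0.595 -0.338  0.729  0.911]
 [ 0.012  0.903  0.429  0.549]
 [ 0.     0.     0.     1.   ]]
{'t': 0.1, 'q': array([ 1.52303888e+00,  3.59315312e-01,  1.11513000e-02, -3.11736554e-04,
       -1.22411092e+00, -2.88090886e-01]), 'qd': array([-0.0009481 , -0.00020864,  0.00260864,  0.00108578,  0.00079966,
       -0.00030105]), 'joint_efforts': array([-1.34495429e-03, -5.84163022e+01,  2.93752491e+01,  7.01544061e+00,
        1.01457830e-02, -5.13200575e-05]), 'eef_pos': array([0.22234587, 0.63685907, 0.22571613]), 'ee_rot': array([-3.14145350e+00, -1.50094353e-03, -1.90675090e+00]), 'force': array([0.43248312, 0.31667218, 0.15774147]), 'moment': array([-0.00980704, -0.01997595,  0.0027912 ]), 'width': 0.08820420158280334}
```

View pics/top0.png

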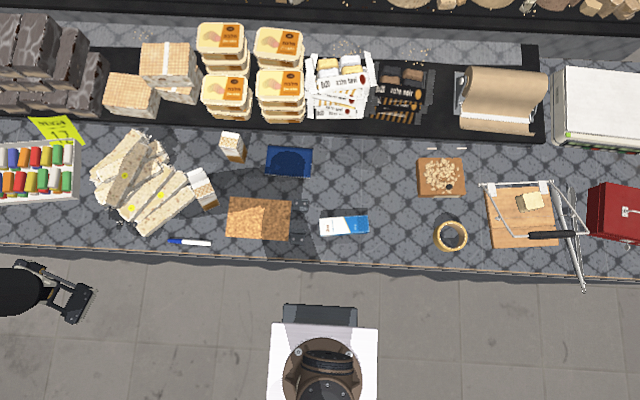

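View pics/scene0.png

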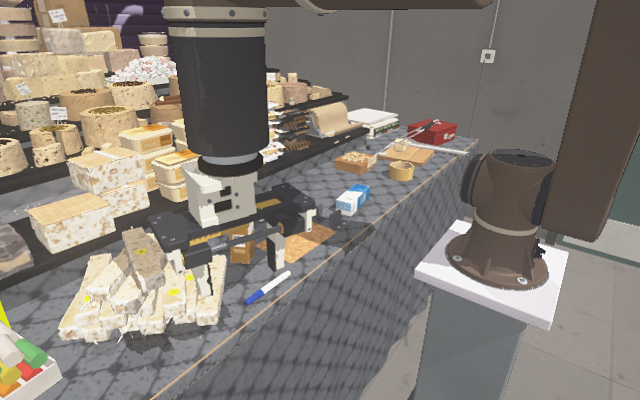

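The top view shows the mat at about (258,218), the gate at about (298,222) and in shadow, the box at about (344,225) and the tape at about (451,235). The scene view shows the box at about (352,198). Next I'll enlarge the work area.

Run:
```python
from h import *
im=cv2.imread("pics/top0.png")[190:255,215:375]
im=cv2.resize(im,None,fx=5,fy=5,interpolation=cv2.INTER_CUBIC)
cv2.imwrite("pics/c1.png",np.clip(im.astype(float)*1.6,0,255).astype('uint8'))
im=cv2.imread("pics/top0.png");hsv=cv2.cvtColor(im,cv2.COLOR_BGR2HSV)
def show(n,m,zs):
    cs,_=cv2.findContours(m,cv2.RETR_EXTERNAL,cv2.CHAIN_APPROX_NONE);c=max(cs,key=cv2.contourArea)
    b=cv2.boxPoints(cv2.minAreaRect(c));print(n,cv2.contourArea(c))
    for p in b: print(np.round(p,1),np.round(onplane("top",p,zs)[:2]*1000))
roi=np.zeros(im.shape[:2],np.uint8);roi[190:250,215:300]=255
show("mat",cv2.inRange(hsv,(5,90,90),(20,255,255))&roi,0)
roi[:]=0;roi[205:245,312:378]=255
m=(cv2.inRange(hsv,(0,0,185),(180,60,255))|cv2.inRange(hsv,(95,120,120),(115,255,255)))&roi
show("box",cv2.morphologyEx(m,cv2.MORPH_CLOSE,np.ones((5,5))),.046)
```

```text
mat 2413.5
[224.6 236.4] [401. 330.]
[227.3 196.1] [531. 335.]
[291.2 200.3] [529. 127.]
[288.6 240.7] [398. 127.]
box 795.0
[318.5 217.7] [469.  37.]
[367.5 214.7] [ 487. -114.]
[368.6 233.2] [ 430. -118.]
[319.6 236.2] [413.  30.]
```

View pics/c1.png

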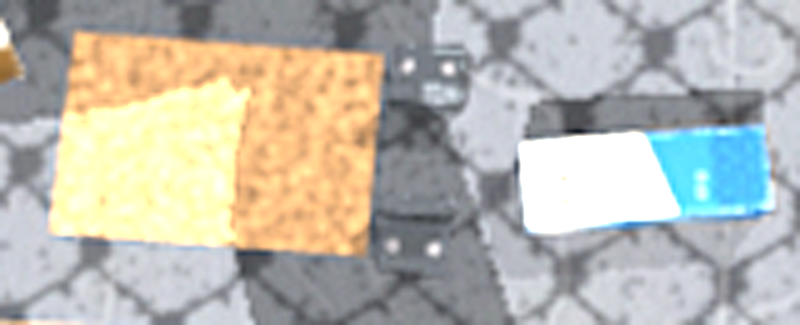

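```bash
python3 -m jog '[[18,-46,4,0,0,-0.1],[18,-46,4,0,0,-0.1],[18,-46,4,0,0,-0.1],[18,-46,4,0,0,-0.1],[18,-46,4,0,0,-0.1],[18,-46,4,0,0,-0.1],[18,-46,4,0,0,-0.1],[18,-46,4,0,0,-0.1],[18,-46,4,0,0,-0.1],[18,-46,4,0,0,-0.1],[18,-46,4,0,0,-0.1],[18,-46,4,0,0,-0.1]]' 0; python3 -c "
from h import *
print(np.round(eyes.calibration('wrist')['hand_eye'],3),np.round(eyes.calibration('wrist')['camera_matrix'],0))"
```

```text
t: 1.3
eef_pos: [0.4328, 0.0785, 0.2676]
ee_rot: [-3.139, -0.009, 3.139]
force: [1.7, 0.9, 0.5]
width: 0.0015
[[ 1.     0.     0.    -0.001]
 [ 0.    -0.965 -0.261 -0.069]
 [ 0.     0.261 -0.965 -0.157]
 [ 0.     0.     0.     1.   ]] [[349.   0. 309.]
 [  0. 349. 197.]
 [  0.   0.   1.]]
```

```bash
cat >> h.py <<'E'
from scipy.spatial.transform import Rotation as R
def wrist():
    s=status.get_state();T=np.eye(4);T[:3,:3]=R.from_euler('xyz',s['ee_rot']).as_matrix();T[:3,3]=s['eef_pos']
    return eyes.grab_frame('wrist'),T@np.array(eyes.calibration('wrist')['hand_eye'])
E
python3 -m jog '[[20,-30,0,0,0,0],[10,-15,0,0,0,0],[0,0,0,0,0,0],[0,0,0,0,0,0]]'
python3 - <<'E'
from h import *
im,T=wrist();cv2.imwrite("pics/w1.png",im);np.save("T1.npy",T);print(T.round(3))
E
```

```text
t: 1.7
eef_pos: [0.4637, 0.0258, 0.2676]
ee_rot: [-3.139, -0.009, 3.127]
force: [-0.5, -0.2, 0.2]
width: 0.0007
[[-1.    -0.017  0.005  0.465]
 [ 0.015 -0.966 -0.259 -0.043]
 [ 0.009 -0.259  0.966  0.425]
 [ 0.     0.     0.     1.   ]]
```

View pics/w1.png

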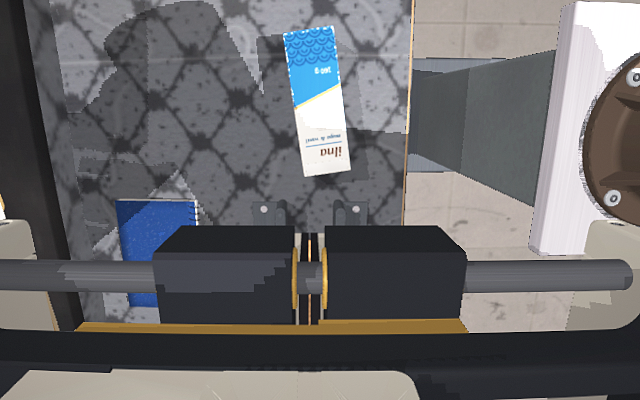

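The wrist view shows the box with corners at about (285,32), (335,26), (350,171) and (304,177). The gate feet are at about (265,213) and (350,213), partly hidden by the gripper. Next I'll move back for a clear view of the gate and check how wide the fingertips are.

```bash
python3 -m jog '[[0,-40,0,0,0,0.015],[0,-45,0,0,0,0],[0,-30,0,0,0,0],[0,0,0,0,0,0],[0,0,0,0,0,0]]'
python3 - <<'E'
from h import *
im,T=wrist();cv2.imwrite("pics/w2.png",im);np.save("T2.npy",T);print(T.round(3))
s=eyes.grab_frame("scene");cv2.imwrite("pics/s2.png",s)
p=proj("scene",status.get_state()['eef_pos']);print(p)
x,y=map(int,p);a=cv2.resize(im[60:230,210:410],None,fx=3,fy=3,interpolation=cv2.INTER_CUBIC)
b=cv2.resize(s[max(y-70,0):y+30,max(x-50,0):x+50],(200,200))
a[310:510,400:600]=b
cv2.imwrite("pics/c2.png",a)
E
```

```text
t: 2.25
eef_pos: [0.4625, -0.0867, 0.2674]
ee_rot: [-3.14, -0.009, -3.13]
force: [0.5, 0.2, 0.7]
width: 0.0005
[[-1.     0.009  0.012  0.466]
 [-0.012 -0.966 -0.26  -0.155]
 [ 0.009 -0.26   0.966  0.425]
 [ 0.     0.     0.     1.   ]]
(np.float64(361.07385588327065), np.float64(121.24366907246545))
```

View pics/c2.png

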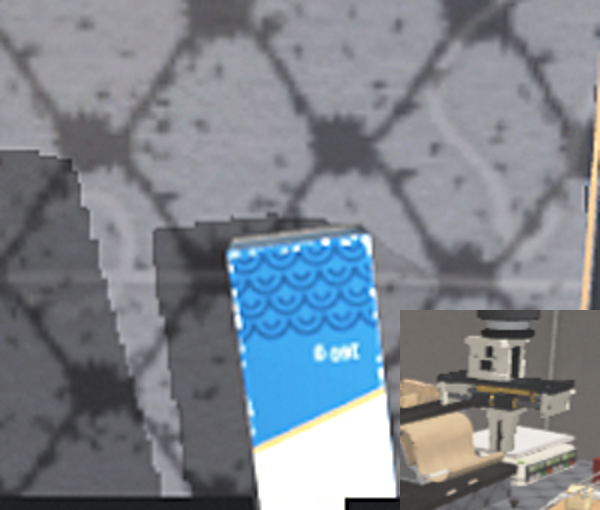

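This view cut the gate off. It does show the box's far edge at crop (228–375, 235), and the closed fingers are slim. The first wrist picture does contain the gate, so I'll crop that and measure from it.

Run:
```python
from h import *
im=cv2.imread("pics/w1.png");T=np.load("T1.npy")
a=cv2.resize(im[165:230,230:390],None,fx=5,fy=5,interpolation=cv2.INTER_CUBIC)
cv2.imwrite("pics/c3.png",np.clip(a.astype(float)*1.8,0,255).astype('uint8'))
hsv=cv2.cvtColor(im,cv2.COLOR_BGR2HSV)
m=(cv2.inRange(hsv,(0,0,175),(180,60,255))|cv2.inRange(hsv,(95,120,120),(115,255,255)));r=m*0;r[15:190,270:365]=255;m&=r
m=cv2.morphologyEx(m,cv2.MORPH_CLOSE,np.ones((7,7)))
c=max(cv2.findContours(m,0,cv2.CHAIN_APPROX_NONE)[0],key=cv2.contourArea)
P=np.array([onplane("wrist",p[0],.046,T)[:2]*1000 for p in c],np.float32)
rr=cv2.minAreaRect(P);print(rr,cv2.boxPoints(rr).round())
# w2
im=cv2.imread("pics/w2.png");T=np.load("T2.npy")
for p in [(210+228/3,60+258/3),(210+372/3,60+237/3)]: print(onplane("wrist",p,.046,T)*1000)
```

```text
((448.2027893066406, -52.320831298828125), (76.87443542480469, 170.3328857421875), 12.315995216369629) [[ 392.   23.]
 [ 429. -144.]
 [ 504. -127.]
 [ 468.   39.]]
[ 487.08700119 -110.2180444    46.        ]
[ 435.39109232 -118.29937512   46.        ]
```

View pics/c3.png

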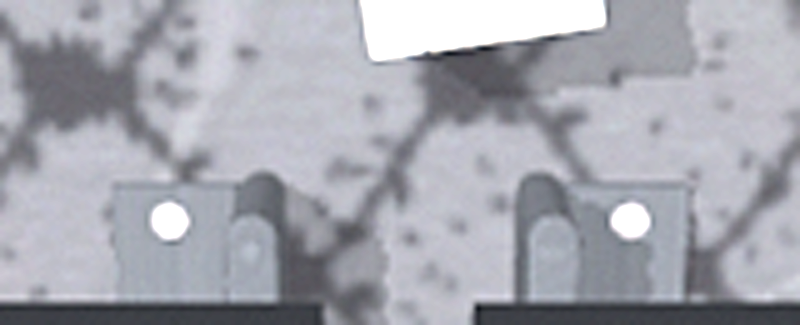

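The crop shows both cheeks. Their top ends are at about (253,215) and (552,215), the foot corners at (114,182) and (692,184), and the box's front corners at (370,62) and (607,25).

Run:
```python
from h import *
T=np.load("T1.npy")
f=lambda x,y,z:(onplane("wrist",(230+x/5-.4,165+y/5-.4),z,T)[:2]*1000).round(1)
print("foot",f(114,182,7),f(692,184,7))
print("screw",f(170,222,8),f(630,222,8))
print("cheek top tips",f(253,215,40),f(552,215,40),"inner",f(278,270,40),f(528,270,40))
print("box front",f(370,62,46),f(607,27,46))
T2=np.load("T1.npy")
print("back",*[onplane("wrist",p,.046,T)[:2]*1000 for p in((284.5,32.5),(334.5,26))])
```

```text
foot [ -610.1 -1869.1] [ 1652.2 -1917.6]
screw [ -530.7 -2339.3] [ 1555.2 -2377. ]
cheek top tips [ -2768.3 -11903.1] [  4304.1 -12030.6] inner [ -2223.2 -13282. ] [  3741.3 -13391.6]
box front [ 7.5000e+00 -9.5106e+03] [ 6307.9 -8670.1]
back [ 485.60807443 -112.81250086] [ 435.25352982 -118.26402698]
```

Those heights were given in mm where the code expects metres, so I'm rerunning with that fixed.

Run:
```python
from h import *
T=np.load("T1.npy")
f=lambda x,y,z:(onplane("wrist",(230+x/5-.4,165+y/5-.4),z/1000,T)[:2]*1000).round(1)
print("foot",f(114,182,7),f(692,184,7))
print("screw",f(170,222,8),f(630,222,8))
print("cheek top tips",f(253,215,40),f(552,215,40),"inner",f(278,270,40),f(528,270,40))
print("box front",f(370,62,46),f(607,27,46))
```

```text
foot [533.8  73.4] [389.9  76.5]
screw [520.2  83.7] [405.4  85.8]
cheek top tips [496.9  72.7] [428.   73.9] inner [491.5  86.1] [433.5  87.2]
box front [469.2  36. ] [416.8  29. ]
```

Gate line: x ≈ 462.5 + 0.016·(y−80), with its origin at about (463, 98). Box: front centre (443, 32), back centre (460, −115), so it is about 0.13 rad askew.

I'll straddle the box with the fingers wide open and nudge its near side towards +x with one finger, about 28 mm ahead of its middle.

```bash
python3 -m jog '[[-2,32,0,0,0,-0.027],[-3,31,0,0,0,0],[0,0,0,0,0,0],[0,0,0,0,0,0],[0,0,-30,0,0,0],[0,0,-45,0,0,0],[0,0,-45,0,0,0],[0,0,-45,0,0,0],[0,0,-20,0,0,0],[0,0,0,0,0,0]]' 1
```

```text
t: 3.35
eef_pos: [0.4583, -0.0159, 0.0796]
ee_rot: [3.141, -0.001, 3.138]
force: [-0.3, -0.2, 0.2]
width: 0.0751
```

```bash
python3 -m jog '[[0,-7,0,0,0,-0.012],[0,0,-20,0,0,0],[0,0,-30,0,0,0],[0,0,-15,0,0,0],[0,0,0,0,0,0]]' 1
```

```text
t: 3.85
eef_pos: [0.4647, -0.0228, 0.02]
ee_rot: [3.138, 0.011, 3.125]
force: [0.1, 0.4, 0.6]
width: 0.0872
```

```bash
python3 -m jog '[[3,0,-2,0,-0.01,0],[3,0,0,0,0,0],[3,0,0,0,0,0],[3,0,0,0,0,0],[1,0,0,0,0,0],[0,0,0,0,0,0]]'
python3 - <<'E'
from h import *
im,T=wrist();np.save("T3.npy",T);cv2.imwrite("pics/w3.png",im);cv2.imwrite("pics/t3.png",eyes.grab_frame("top"))
print(status.get_state()['eef_pos'],status.get_state()['force'])
E
```

```text
t: 4.45
eef_pos: [0.4826, -0.0222, 0.0235]
ee_rot: [3.135, 0.03, 3.125]
force: [-0.1, -0.5, -0.0]
width: 0.0875
[ 0.48248498 -0.02222366  0.02333365] [ 0.21293545 -0.35705316 -0.11927943]
```

View pics/w3.png

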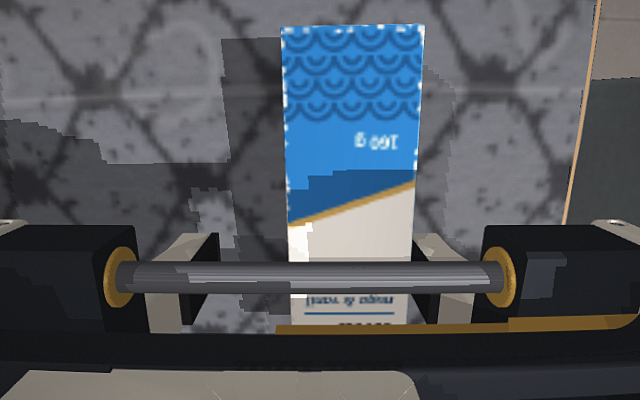

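The box is now nearly straight, with its back corners at about (281,27) and (424,24), and the near finger just touches its side. I'll measure both.

Run:
```python
from h import *
im=cv2.imread("pics/w3.png");T=np.load("T3.npy");hsv=cv2.cvtColor(im,cv2.COLOR_BGR2HSV)
m=cv2.inRange(hsv,(95,110,80),(115,255,255));L=[];Rr=[]
for r in range(40,160,4):
    c=np.where(m[r,250:450])[0]+250
    L.append(onplane("wrist",(c.min()-1,r),.046,T)[:2]*1000);Rr.append(onplane("wrist",(c.max()+2,r),.046,T)[:2]*1000)
for n,q in(("far",L),("near",Rr)):
    q=np.array(q);p=np.polyfit(q[:,1],q[:,0],1);print(n,p,"x at back,-118:",np.polyval(p,-118),"front 32:",np.polyval(p,32))
print(*[onplane("wrist",p,.046,T)[:2]*1000 for p in((281,26),(424,24))])
print("gate line",462.5+.016*(-118-80),462.5+.016*(32-80))
im=cv2.imread("pics/t3.png");cv2.imwrite("pics/c4.png",cv2.resize(im[190:255,215:375],None,fx=5,fy=5,interpolation=cv2.INTER_CUBIC))
```

```text
far [1.19909142e-02 4.92680560e+02] x at back,-118: 491.26563213681635 front 32: 493.0642692693916
near [-7.80611425e-03  4.39933745e+02] x at back,-118: 440.8548668290858 front 32: 439.68394969227836
[ 491.62538958 -118.03331535] [ 441.07327027 -117.83962866]
gate line 459.332 461.732
```

Box axis is at x ≈ 466, against a gate line of about 460.5, so it overshot by 5–6 mm. It is straight to within about 0.015 rad. I'll move the tool level with the box's middle and push back gently with the far finger.

```bash
python3 -m jog '[[-10,0,-3,0,0.03,0],[-10,-20,0,0,0,0],[-6,0,0,0,0,0],[0,0,0,0,0,0],[0,0,0,0,0,0]]'
```

```text
t: 5.05
eef_pos: [0.4541, -0.0421, 0.0197]
ee_rot: [3.135, -0.006, 3.126]
force: [0.3, 0.7, 1.2]
width: 0.0878
```

```bash
python3 -m jog '[[-4,0,0,0,0,0],[-4,0,0,0,0,0],[-2,0,0,0,0,0],[0,0,0,0,0,0],[0,0,0,0,0,0]]'
```

```text
t: 5.55
eef_pos: [0.4441, -0.041, 0.0198]
ee_rot: [3.135, -0.006, 3.128]
force: [-0.3, -0.7, -0.1]
width: 0.0881
```

```bash
python3 -m jog '[[10,0,0,0,0,0],[7,0,0,0,0,0],[0,0,0,0,0,0],[0,0,0,0,0,0]]'
cat > m.py <<'E'
from h import *
im,T=wrist();cv2.imwrite("pics/w4.png",im);hsv=cv2.cvtColor(im,cv2.COLOR_BGR2HSV)
m=cv2.inRange(hsv,(95,110,80),(115,255,255));L=[];Rr=[]
rows=np.where(m[:,250:420].sum(1)>255*80)[0];r0,r1=rows.min(),rows.max();print(r0,r1)
for r in range(r0+4,min(r1,160)-4,3):
    c=np.where(m[r,220:460])[0]+220
    if len(c)<60: continue
    L.append(onplane("wrist",(c.min()-1,r),.046,T)[:2]*1000);Rr.append(onplane("wrist",(c.max()+2,r),.046,T)[:2]*1000)
L,Rr=np.array(L),np.array(Rr);pl,pr=[np.polyfit(q[:,1],q[:,0],1) for q in(L,Rr)];p=(pl+pr)/2
print("slopes",pl[0],pr[0],"centre x at y=-115,-40,35:",[round(np.polyval(p,y),1) for y in(-115,-40,35)],"gate",[462.5+.016*(y-80) for y in(-115,-40,35)],"width",np.polyval(pl-pr,-90))
E
python3 m.py
```

```text
t: 5.95
eef_pos: [0.4634, -0.0409, 0.0198]
ee_rot: [3.135, -0.005, 3.128]
force: [-0.1, 0.3, -0.1]
width: 0.0873
81 242
slopes -0.040183485836808704 -0.04841241272738489 centre x at y=-115,-40,35: [np.float64(463.1), np.float64(459.8), np.float64(456.5)] gate [459.38, 460.58, 461.78] width 50.56659775028605
```

The box is centred to within 1 mm but yawed 0.06 rad. A flat, square push on its back face will straighten it. I'll back the straddling fingers out along −y, shut them and check.

```bash
python3 -m jog '[[2,-20,0,0,0,0],[0,-40,0,0,0,0],[0,-40,0,0,0,0],[0,-15,0,0,0,0],[0,0,0,0,0,0],[0,0,0,0,0,0]]' && python3 -m jog '[[0,0,0,0,0,0],[0,0,0,0,0,0],[0,0,0,0,0,0],[0,0,0,0,0,0],[0,0,0,0,0,0],[0,0,0,0,0,0],[0,0,0,0,0,0]]' 0 10
python3 - <<'E'
from h import *
im=eyes.grab_frame("top");cv2.imwrite("pics/t5.png",im)
s=eyes.grab_frame("scene");cv2.imwrite("pics/s5.png",s)
x,y=map(int,proj("scene",status.get_state()['eef_pos']));print(x,y)
b=cv2.resize(s[y-60:y+40,x-100:x+60],None,fx=4,fy=4,interpolation=cv2.INTER_CUBIC)
cv2.imwrite("pics/c5.png",b)
E
```

```text
t: 6.6
eef_pos: [0.4649, -0.1592, 0.0196]
ee_rot: [3.135, -0.006, 3.13]
force: [-0.1, -0.3, 0.1]
width: 0.0878
t: 7.3
eef_pos: [0.4652, -0.156, 0.0198]
ee_rot: [3.135, -0.005, 3.134]
force: [-0.1, -0.2, 0.8]
width: 0.0371
366 187
```

View pics/c5.png

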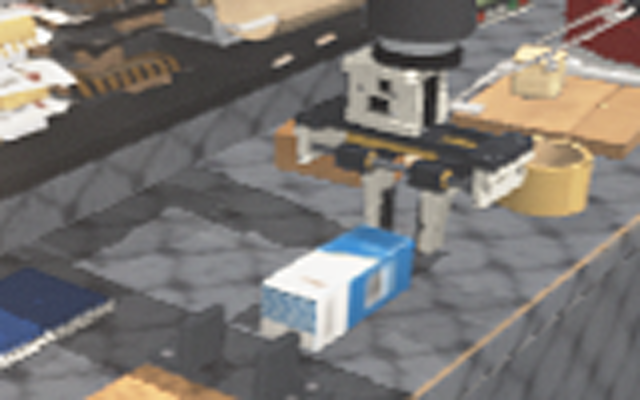

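Tape, gate and box are all clear, and the fingers, about 20 mm thick each, are still closing. Next I'll finish shutting them, square up and close in.

```bash
python3 -m jog '[[-3,0,0,0,0,-0.008],[-3,0,0,0,0,0],[0,0,0,0,0,0],[0,0,0,0,0,0],[0,0,0,0,0,0],[0,10,0,0,0,0],[0,10,0,0,0,0],[0,0,0,0,0,0]]' 0 10
```

```text
t: 8.2
eef_pos: [0.4584, -0.1349, 0.0198]
ee_rot: [3.135, -0.005, 3.124]
force: [-0.4, 0.4, 0.6]
width: 0.0006
```

```bash
python3 -m jog '[[0.1,5,0,0,0,0],[0.1,5,0,0,0,0],[0.1,5,0,0,0,0],[0.1,5,0,0,0,0],[0.1,5,0,0,0,0],[0.1,5,0,0,0,0],[0,0,0,0,0,0]]'
python3 - <<'E'
from h import *
im=eyes.grab_frame("top");cv2.imwrite("pics/t6.png",im)
cv2.imwrite("pics/c6.png",cv2.resize(im[190:255,265:385],None,fx=6,fy=6,interpolation=cv2.INTER_CUBIC))
E
```

```text
t: 8.9
eef_pos: [0.4591, -0.1015, 0.0198]
ee_rot: [3.135, -0.006, 3.125]
force: [0.4, -0.0, -0.3]
width: 0.0002
```

View pics/c6.png

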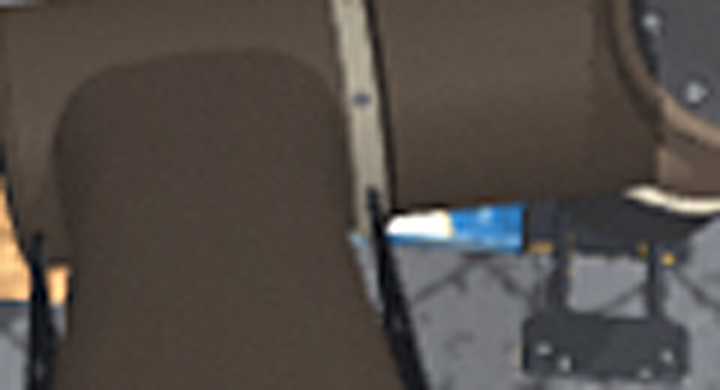

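The arm hides the box from above; only a sliver of its side shows at (385–525, 225). I'll use the scene camera instead.

Run:
```python
from h import *
im=eyes.grab_frame("scene");cv2.imwrite("pics/s7.png",im)
x,y=map(int,proj("scene",(.46,.06,.03)));x-=5;print("crop origin",x-55,y-40)
a=cv2.resize(im[y-40:y+40,x-55:x+55],None,fx=7,fy=7,interpolation=cv2.INTER_CUBIC);cv2.imwrite("pics/c7.png",np.clip(a*1.3,0,255).astype('uint8'))
```

```text
crop origin 272 167
```

View pics/c7.png

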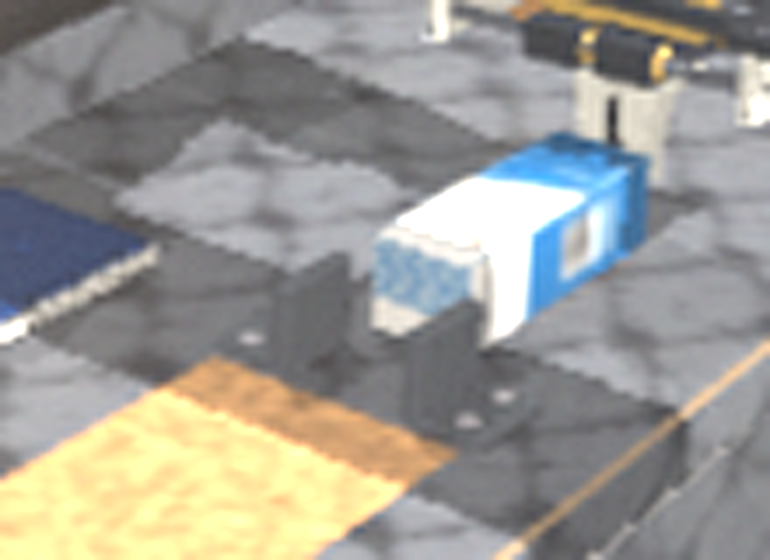

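The box stands right before the gate. Its top corners are at crop (375,232), (488,255), (648,155) and (560,135), and the cheek tops run (350,255)–(280,300) and (480,300)–(410,345).

Run:
```python
from h import *
f=lambda x,y,z:(onplane("scene",(272+x/7-.43,167+y/7-.43),z)[:2]*1000).round(1)
print("box front far/near",f(375,232,.046),f(488,255,.046)," back",f(560,135,.046),f(648,155,.046))
print("far cheek",f(350,255,.04),f(280,300,.04),"near cheek",f(480,300,.04),f(410,345,.04))
print("mat near-gate corners",f(210,357,0),f(458,457,0))
```

```text
box front far/near [490.9  56.5] [438.9  45.1]  back [483.  -84.8] [437.8 -90.4]
far cheek [493.2  71.9] [491.3 124.9] near cheek [424.4  72.9] [424.8 124.2]
mat near-gate corners [529.4 125. ] [395.9 129.7]
```

The box's measured heading is within about 0.02 rad of the gate's and its front within a few mm of the line. I'll keep pushing gently and watch the force.

```bash
python3 -m jog '[[0,4,0,0,0,0],[0,4,0,0,0,0],[0.1,4,0,0,0,0],[0.1,4,0,0,0,0],[0.1,4,0,0,0,0],[0.1,4,0,0,0,0]]';python3 -m jog '[[0,3,0,0,0,0],[0,3,0,0,0,0],[0.1,3,0,0,0,0],[0.1,3,0,0,0,0]]'
python3 - <<'E'
from h import *
im=eyes.grab_frame("scene");cv2.imwrite("pics/s8.png",im)
a=cv2.resize(im[167:247,262:372],None,fx=7,fy=7,interpolation=cv2.INTER_CUBIC);cv2.imwrite("pics/c8.png",np.clip(a*1.3,0,255).astype('uint8'))
E
```

```text
t: 9.6
eef_pos: [0.4592, -0.0768, 0.0198]
ee_rot: [3.135, -0.006, 3.124]
force: [-1.2, -1.6, -0.1]
width: 0.0007
t: 10.0
eef_pos: [0.4593, -0.0635, 0.0198]
ee_rot: [3.135, -0.006, 3.124]
force: [0.1, -0.9, 0.9]
width: 0.0003
```

View pics/c8.png

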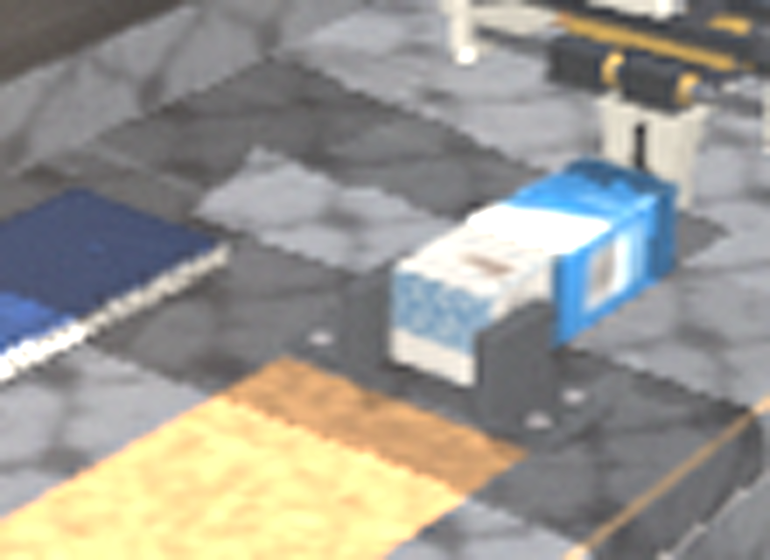

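The box's nose is between the cheeks, front at crop (395–480, 330), with low force. I'll push on through.

```bash
python3 -m jog '[[0.2,6,0,0,0,0],[0.2,6,0,0,0,0],[0.2,6,0,0,0,0],[0.2,6,0,0,0,0],[0.2,6,0,0,0,0],[0.2,6,0,0,0,0],[0.2,6,0,0,0,0],[0.2,6,0,0,0,0],[0.1,6,0,0,0,0],[0.1,6,0,0,0,0]]';python3 -m jog '[[0.1,6,0,0,0,0],[0.1,6,0,0,0,0],[0.1,6,0,0,0,0],[0.1,6,0,0,0,0],[0.1,6,0,0,0,0],[0.1,6,0,0,0,0]]'
```

```text
t: 11.05
eef_pos: [0.4608, 0.0016, 0.0197]
ee_rot: [3.136, -0.007, 3.124]
force: [-1.0, -1.9, 1.2]
width: 0.0005
t: 11.65
eef_pos: [0.461, 0.0406, 0.0196]
ee_rot: [3.136, -0.008, 3.124]
force: [-1.2, -2.0, 1.6]
width: 0.0008
```

```bash
python3 -m jog '[[0.2,6,0,0,0,0],[0.2,6,0,0,0,0],[0.2,6,0,0,0,0],[0.2,6,0,0,0,0],[0.2,6,0,0,0,0],[0.2,6,0,0,0,0],[0.1,6,0,0,0,0],[0.1,6,0,0,0,0],[0.1,6,0,0,0,0],[0.1,6,0,0,0,0],[0.1,6,0,0,0,0]]';python3 -m jog '[[0.1,6,0,0,0,0],[0.1,6,0,0,0,0],[0.1,6,0,0,0,0],[0.1,4,0,0,0,0],[0,3,0,0,0,0],[0,2,0,0,0,0],[0,0,0,0,0,0]]'
```

```text
t: 12.75
eef_pos: [0.4627, 0.1127, 0.0195]
ee_rot: [3.136, -0.008, 3.124]
force: [-0.1, -0.7, -1.1]
width: 0.0004
t: 13.45
eef_pos: [0.4638, 0.1437, 0.0195]
ee_rot: [3.135, -0.007, 3.125]
force: [-0.3, 0.0, -0.5]
width: 0.0001
```

```bash
python3 -m jog '[[0,-4,0,0,0,0],[0,0,0,0,0,0],[0,0,20,0,0,0],[0,0,40,0,0,0],[0,0,45,0,0,0],[0,0,45,0,0,0],[0,-45,20,0,0,0],[0,-48,0,0,0,0],[0,-48,0,0,0,0],[0,-48,0,0,0,0],[0,-48,0,0,0,0],[0,-48,0,0,0,0]]'; python3 -m jog '[[0,-30,0,0,0,0],[0,0,0,0,0,0],[0,0,0,0,0,0]]'
python3 - <<'E'
from h import *
im=eyes.grab_frame("top");cv2.imwrite("pics/t9.png",im);s=eyes.grab_frame("scene");cv2.imwrite("pics/s9.png",s)
a=cv2.resize(im[120:260,130:480],None,fx=2,fy=2);b=cv2.resize(s[150:300,200:440],None,fx=2,fy=2)
c=np.zeros((580,700,3),np.uint8);c[:280]=a;c[280:,:480]=b;cv2.imwrite("pics/c9.png",c)
E
```

```text
t: 14.65
eef_pos: [0.4626, -0.1532, 0.1992]
ee_rot: [3.135, 0.002, 3.133]
force: [1.0, 0.2, -1.0]
width: 0.0005
t: 14.95
eef_pos: [0.4607, -0.1903, 0.199]
ee_rot: [3.135, 0.002, 3.124]
force: [-0.2, 0.3, -0.1]
width: 0.0004
```

View pics/c9.png

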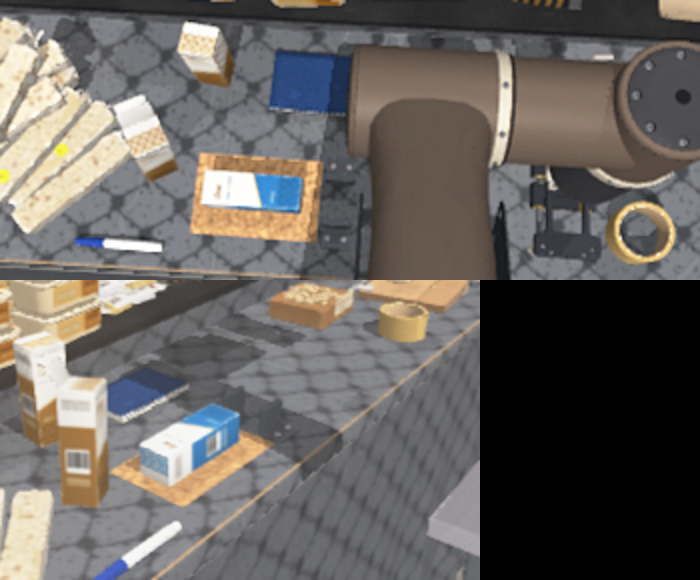

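The whole box lies flat on the mat: crop (202–302, 172–212) inside the mat at (192–322, 155–240). The pen, notebook, tall box and tape look where they were. I'll do one numeric check, then hand in.

Run:
```python
from h import *
f=lambda x,y,z:(onplane("top",(130+x/2,120+y/2),z)[:2]*1000).round()
for p in((202,172),(300,178),(302,212),(202,206)):print(f(*p,.046))
a,b=[cv2.imread(f"pics/{n}.png").astype(int) for n in("top0","t9")]
for n,(x0,x1,y0,y1) in dict(pen=(165,215,233,250),tall=(218,246,130,163),tape=(432,470,218,252)).items():
    print(n,np.abs(a-b)[y0:y1,x0:x1].mean().round(1))
print(status.get_state()['force']); workorder.job_done()
```

```text
[491. 309.]
[490. 157.]
[437. 150.]
[438. 304.]
pen 1.9
tall 2.1
tape 2.8
[-0.2103372   0.4005689  -0.04320953]
the job is handed in; nothing more can be done
```

The sweet box went through the gate long way first and now lies wholly on the cork mat. I handed the job in at about 15 s of robot time, with the arm clear of everything.

**How it was done:** I straightened the box with single-finger nudges on its sides, without gripping it. Then I pushed its back face through the gap with the shut fingers. The readings after each push showed at most about 2.6 N.

**Last checks:**
- **Box position:** it covers about y 152–307 mm and x 437–491 mm. The mat covers about y 128–328 mm and x 398–530 mm. The box looks flat in both views.
- **Other things:** the image patches around the pen, tall box and tape roll are almost unchanged from the start. The notebook was partly hidden by the arm from above, so I only checked it by eye. It looked in place.

**What went wrong or disagreed:**
- The first nudge overshot by 5–6 mm.
- The nudge back left the box turned by about 0.06 rad. The square push on its back face corrected that.
- Just before the gate, the scene camera's position for the box was uncertain by a few millimetres. I entered slowly and watched the force.

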